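# Centre-punch the drill spot of an L-shaped bracket blank

### The job

Take the spring-loaded centre punch out of the tool block, stand it upright on the scribed drill spot of the L-shaped bracket blank and press it straight down until its hidden spring snaps and the plunger runs right in, leaving the blank where it lies. Then put the punch back upright, fully home in the socket it came from, and let go.

Things in the scene. Friction and masses are not known exactly. Their poses are not given: they have to be found in the camera images.
- punch_grip (a point): Centre punch, on its axis, z up it. Dark straight barrel, 22 mm diameter, from 26 mm below to 21 mm above this point; steel cap, 26 mm diameter, top 34 mm above; collar, 40 mm diameter, 8 mm thick, underside 34 mm below; below that a 17 mm nose with a sprung tip. 190 g. Stands upright in a socket, collar resting on the block's top. Fingers closing along its x have free room.
- punch_tip (a point): Pointed end of the punch's plunger, on the axis, 94 mm below the grip point when out, up to 12 mm less when pressed in. At the start it hangs inside a socket. Fixed grey tool block: 70 x 180 x 75 mm high, two sockets 26 mm wide, 68 mm deep, 100 mm apart; lift 65 mm to clear it. The other socket holds a deburring tool with a pear-shaped wooden handle: not needed.
- punch_plunger (a joint): How far the plunger is pressed into the punch (m): 0 out, 0.012 at its solid end stop. Pushing takes 2 N at first and rises to about 13 N at 4 to 5 mm; then the spring snaps and lets the plunger run in, the force falling to about 2 N at 11 to 12 mm. It springs out again by itself when the punch is lifted.
- drill_spot (a point): Centre of a scribed black ring, 24 mm diameter, with a cross, on top of the L-shaped blank, 6 mm above the bench. The blank is a loose flat aluminium plate, legs 34 mm wide, 100 mm (along x) and 80 mm (along y) long outside; the spot is on the short leg's centre line, 18 mm from its free end. A straight strip and a disc with rings lie near by: not part of the job.
Things that resemble listed ones, but are neither listed nor needed, are in the scene too. What is shaped like the part that bears punch_grip but yellow is not meant.

How it is judged:
By the outcome, as a careful person would: the job done as asked, in the order asked, and still so for the second after the job is handed in, with the robot touching nothing.
It also fails if it takes over 51 s, if anything falls off the work surface, if the arm or the gripper's body presses on something with over 40 N, if the wrist force passes 120 N, or if a joint passes its speed limit or range.

### The arm

A 6-joint arm with a two-finger parallel gripper is mounted at the origin on the work surface. World frame = base frame: x ahead of the robot, y to its left, z up, the work surface at z = 0. Lengths are in m, angles in rad, forces in N, time in s.
With the tool pointing down it reaches from about 0.35 to 0.875 m from the base axis. Payload 4.2 kg.
Tool frame: the origin (TCP) lies at the very end of the fingers, on their centre line; the grasp point (between the pads) lies 19 mm behind it; z points along the fingers, y is the direction in which the jaws open and shut (so a half turn about z gives the same grasp; the last joint's range is limited). The gripper opens to 85 mm and grips with 20 to 120 N. Pads are 22 mm wide; open, the fingers measure 114 mm over their backs; the gripper's body (76 mm by 85 mm) begins 54 mm behind the grasp point. The pads swing forward as they close: fully open they stand 13 mm farther back than shut.
Start: joints at [1.487, 0.385, 0.008, 0, -1.194, -0.259], TCP at [0.21, 0.589, 0.231] pointing down, gripper open.
Joint ranges: [-3.14, 3.14], [-1.21, 2.06], [-1.07, 1.41], [-3.16, 2.05], [-2.99, -0.16], [-3.1, 3.1]. Speed limits (rad/s): [2.79, 2.79, 3.14, 3.14, 3.14, 3.14].

### API

Orientations are given as [roll, pitch, yaw] about the fixed x, y, z axes, in that order (R = Rz(yaw) Ry(pitch) Rx(roll)).
In Python, from plant import env, eoat, solver, get_state, viewer, job gives the robot as it stands. Calls block until the motion is done:
- env.movep(position, orientation): joint-space move of the TCP to a pose.
- env.move_linear(position, rot=None, velocity=0.15): straight line of the TCP; rot=None keeps the orientation; velocity is the mean speed in m/s.
- env.movej(angles): joint-space move.
- eoat.ungrasp() and eoat.close(): open the fingers fully, or close them until they stop; the grip force is fixed at half the most.
- env.hold(seconds).
- solver.solve_ik(position, orientation): joint angles nearest the present ones, or None.
- get_state(): the state.
- viewer.get_image(name): name is "scene" or "top" or "wrist"; returns a dict with "img" (384x512x3 uint8, red, green, blue), "depth" (384x512 float32, m along the optical axis (not along the pixel's ray), 0 where there is no reading), "camera_matrix" (3x3 intrinsics, pixels), "pose" (4x4, takes a point from camera to world coordinates); the wrist camera has in their place "T_tool_cam" (4x4, takes a point from camera to tool coordinates, whose origin is the TCP and whose axes are the flange's). Camera axes: x right, y up, looking along -z (the intrinsics and any distortion apply to the point x, -y, -z); pixel columns grow to the right and rows downward; lengths in m; the calibration is good to about 2 mm. A picture is of the moment at which its call begins: read the wrist's pose just before it.
A pose or a line that the arm cannot do raises env.PlanningError and nothing moves.
- job.close_job(): hands the job in, once; it reports no verdict.
Trained networks look in the newest picture that a camera, given by its name, has taken for a name from the list of things; names that differ only in an ending like _2 or _b are one class to them, and where a whole thing is asked for, a point or a joint stands for the part that bears it (a point fixed in the world has none). Each returns a list of dicts, best first, with "confidence" (0 to 1); they miss things now and then, are a little off and sometimes report something else, mostly with a low value. They report only what shows in the picture. A call takes as long as a camera call. They do not tell look-alikes from the thing itself.
- viewer.outline_of(camera, target): "region" (384x512 bool, what is visible of it) and "bbox" ([centre column, centre row, width, height] in pixels, round what is visible of it).
- viewer.landmark_of(camera, target): "location" ([column, row] in pixels: a listed point, or the origin of a listed thing).
The state is a dict: "t": time; "q": joint angles; "qvel": joint speeds; "effort": joint torques, N m; "position": TCP position; "eef_rot": TCP orientation; "ft_force": force on the tool from outside, world axes, zero at the start; "wrist_torque": the same for the moment, N m; "opening": finger opening in m.
Only numpy, scipy, OpenCV 4.12 (cv2) and the standard library are available. Lean on these libraries where they do the work, as an engineer would, in place of code of your own. Each camera call takes 0.05 s, during which the arm holds its last target.

## Working session

There is one attempt and no reset: what is moved stays moved. The work goes in short steps, each a Python script; the robot and the scene stay as the last script left them, time stands still between calls to the robot, and variables do not carry over. Pictures are saved under pics/ and viewed, and the job is handed in when it is done.

```bash
ls; mkdir -p pics; cat > h.py <<'E'
import numpy as np, cv2
from plant import env, eoat, solver, get_state, viewer, job
from scipy.spatial.transform import Rotation as Ro
def cap(name,fn=None):
    s=get_state(); d=viewer.get_image(name)
    if fn: cv2.imwrite('pics/'+fn,d['img'][:,:,::-1])
    if 'pose' in d: T=np.array(d['pose'])
    else:
        W=np.eye(4);W[:3,3]=s['position'];W[:3,:3]=Ro.from_euler('xyz',s['eef_rot']).as_matrix();T=W@np.array(d['T_tool_cam'])
    d['T']=T; return d
def ray(d,uv):
    K=np.array(d['camera_matrix']); dist=np.array(d.get('distortion',np.zeros(5)),float)
    p=cv2.undistortPoints(np.array([[uv]],float),K,dist)[0,0]
    r=d['T'][:3,:3]@np.array([p[0],-p[1],-1.0]); return d['T'][:3,3],r
def atz(d,uv,z):
    o,r=ray(d,uv); return o+r*(z-o[2])/r[2]
def atdepth(d,uv):
    o,r=ray(d,uv); return o+r*d['depth'][int(round(uv[1])),int(round(uv[0]))]
E
python3 - <<'E'
from h import *
s=get_state();print({k:np.round(v,3) for k,v in s.items()})
for n in ['scene','top','wrist']:
    d=cap(n,n+'0.png');print(n,[k for k in d],np.round(d['T'],3).tolist(),np.array(d['camera_matrix']).tolist())
    for t in ['punch_grip','drill_spot','punch_tip']:
        for r in viewer.landmark_of(n,t): 
            u=r['location'];z={'punch_grip':.109,'drill_spot':.006,'punch_tip':.015}[t]
            print(t,r['confidence'],u,atz(d,u,z),atdepth(d,u))
print(get_state()['t'])
E
```

```text
pics
{'t': np.float64(0.0), 'q': array([ 1.487e+00,  3.860e-01,  7.000e-03, -1.000e-03, -1.194e+00,
       -2.590e-01]), 'qvel': array([ 0.002, -0.001,  0.   ,  0.002,  0.002, -0.   ]), 'effort': array([ 0.0000e+00, -3.9229e+01,  1.8840e+01,  4.1860e+00, -5.0000e-03,
       -0.0000e+00]), 'position': array([0.21 , 0.588, 0.23 ]), 'eef_rot': array([ 3.139, -0.   , -0.343]), 'ft_force': array([-0.371,  0.416,  0.379]), 'wrist_torque': array([ 0.001,  0.011, -0.022]), 'opening': np.float64(0.085)}
scene ['img', 'depth', 'camera_matrix', 'pose', 'T'] [[0.144, -0.779, 0.611, 1.148], [0.989, 0.121, -0.08, -0.054], [-0.011, 0.616, 0.788, 0.899], [0.0, 0.0, 0.0, 1.0]] [[435.24549367456507, 0.0, 263.5569334465186], [0.0, 435.24549367456507, 197.16602565887317], [0.0, 0.0, 1.0]]
punch_grip 0.86 [335.2, 154.1] [0.42824562 0.22262466 0.109     ] [0.42738368 0.22295562 0.10805391]
punch_grip 0.79 [342.0, 180.1] [0.51332433 0.21780171 0.109     ] [0.52429492 0.21310803 0.12265539]
punch_grip 0.64 [392.6, 167.1] [0.49199828 0.34922444 0.109     ] [0.50194506 0.34311491 0.12097864]
drill_spot 0.86 [
[... 460 characters left out ...]
]
punch_grip 0.58 [154.3, 255.8] [0.41795236 0.218263   0.109     ] [0.41770761 0.21513604 0.12306457]
punch_grip 0.55 [94.2, 215.8] [0.49299418 0.33975774 0.109     ] [0.49178683 0.33553524 0.12068012]
punch_grip 0.54 [160.1, 204.1] [0.51792042 0.2119597  0.109     ] [0.51322991 0.20431155 0.14455486]
drill_spot 0.64 [312.7, 220.7] [ 0.50049645 -0.09732676  0.006     ] [ 0.50004021 -0.09675951  0.01055575]
wrist ['img', 'depth', 'camera_matrix', 'T_tool_cam', 'T'] [[-0.336, 0.894, 0.296, 0.286], [-0.942, -0.319, -0.106, 0.562], [0.0, -0.314, 0.949, 0.374], [0.0, 0.0, 0.0, 1.0]] [[329.58489286544534, 0.0, 259.43582621913384], [0.0, 329.58489286544534, 195.5804164662078], [0.0, 0.0, 1.0]]
0.6
```

```bash
cd pics; python3 -c "
import cv2
for n in ['scene','top']:
    i=cv2.imread(n+'0.png');cv2.imwrite(n+'0b.png',cv2.resize(i,(768,576),interpolation=cv2.INTER_CUBIC))"
```

```text
(no output)
```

View pics/scene0b.png

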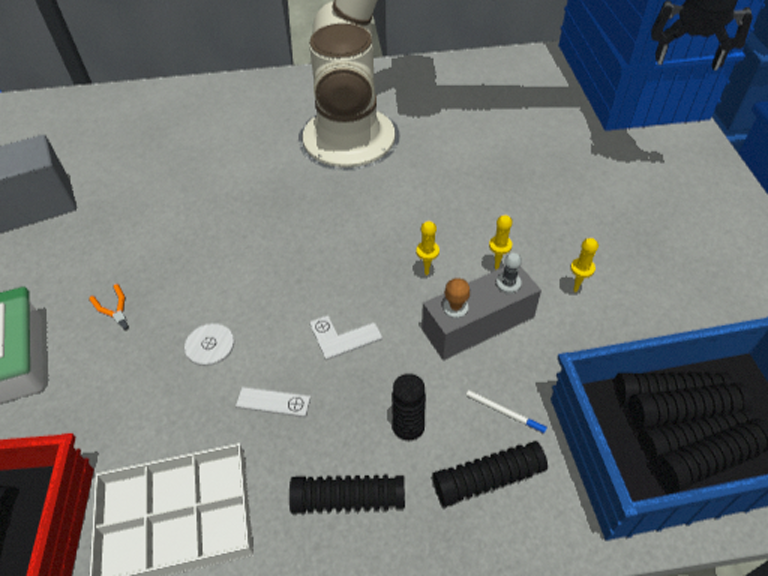

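View pics/top0b.png

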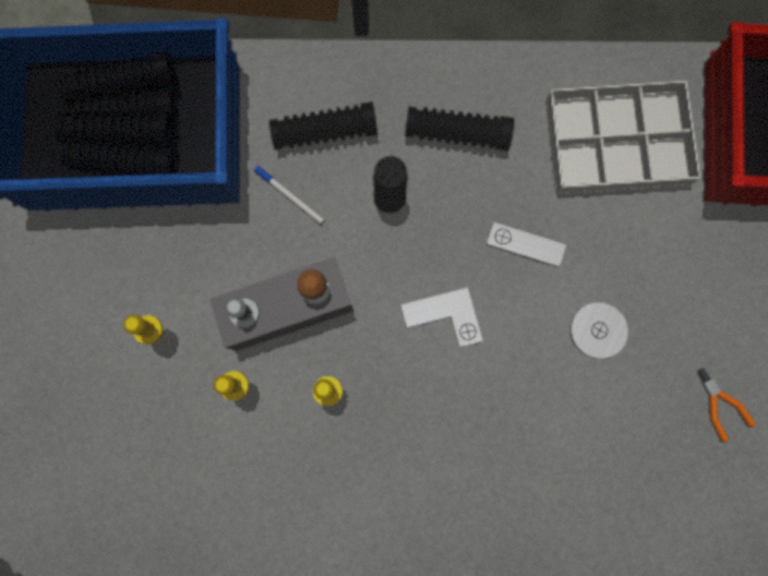

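The scene image shows the real punch (steel cap, dark barrel) in the block near (342,175). Three yellow look-alikes stand around it. The L blank's ring is at (215,217). Next I get the block's direction from the top view and hover for wrist views.

```bash
python3 - <<'E'
from h import *
d=cap('top')
c=[atz(d,np.array(p)/1.5,.075)[:2] for p in [(210,298),(334,260),(352,304),(229,347)]]
print(np.round(c,4)); 
l=(c[1]-c[0]+c[2]-c[3]);w=(c[3]-c[0]+c[2]-c[1]); print(np.linalg.norm(l)/2,np.linalg.norm(w)/2)
al=np.arctan2(l[1],l[0]); aw=np.arctan2(w[1],w[0]); print('long',np.degrees(al),'short',np.degrees(aw))
for yaw in [al,al+np.pi]:
    yaw=(yaw+np.pi)%(2*np.pi)-np.pi
    for p in ([.515,.215,.26],[.515,.215,.09],[.499,-.095,.26],[.499,-.095,.06]):
        print(round(yaw,3),p,solver.solve_ik(p,[np.pi,0,yaw]))
dw=viewer.get_image('wrist');print(np.round(dw['T_tool_cam'],3))
E
```

```text
[[0.5329 0.2608]
 [0.5877 0.094 ]
 [0.5276 0.0682]
 [0.4671 0.2316]]
0.17488041151956601 0.06872102649212043
long -70.7503570494324 short -156.36497391949365
-1.235 [0.515, 0.215, 0.26] [ 0.6858854   0.25135562 -0.11234386  0.         -1.20709684 -0.34991575]
-1.235 [0.515, 0.215, 0.09] [ 0.6858854   0.41569884 -0.34137084  0.         -0.81372665 -0.34991575]
-1.235 [0.499, -0.095, 0.26] [ 0.13189537  0.16359301 -0.22613595  0.         -1.18106737  0.20407428]
-1.235 [0.499, -0.095, 0.06] [ 1.31895374e-01  3.88718270e-01 -4.93361796e-01  4.44089210e-16
 -6.88716261e-01  2.04074275e-01]
1.907 [0.515, 0.215, 0.26] [ 0.6858854   0.25135562 -0.11234386  0.         -1.20709684  2.7916769 ]
1.907 [0.515, 0.215, 0.09] [ 0.6858854   0.41569884 -0.34137084  0.         -0.81372665  2.7916769 ]
1.907 [0.499, -0.095, 0.26] [ 0.13189537  0.16359301 -0.22613595  0.         -1.18106737 -2.93751838]
1.907 [0.499, -0.095, 0.06] [ 1.31895374e-01  3.88718270e-01 -4.93361796e-01 -4.44089210e-16
 -6.88716261e-01 -2.93751838e+00]
[[ 0.     0.949  0.314  0.081]
 [ 1.    -0.     0.    -0.   ]
 [ 0.     0.314 -0.949 -0.143]
 [ 0.     0.     0.     1.   ]]
```

```bash
python3 - <<'E'
from h import *
env.movep([.515,.213,.25],[np.pi,0,-1.22]); print(get_state()['t'])
d=cap('wrist','w1.png')
for t,z in [('punch_grip',.109),('punch_tip',.015)]:
    for r in viewer.landmark_of('wrist',t): print(t,r['confidence'],r['location'],atz(d,r['location'],z),atdepth(d,r['location']))
np.savez('w1.npz',T=d['T'],K=d['camera_matrix'],depth=d['depth'])
env.movep([.499,-.095,.25],[np.pi,0,-1.22]); print(get_state()['t'])
d=cap('wrist','w2.png')
for r in viewer.landmark_of('wrist','drill_spot'): print(r['confidence'],r['location'],atz(d,r['location'],.006),atdepth(d,r['location']))
np.savez('w2.npz',T=d['T'],K=d['camera_matrix'],depth=d['depth'])
E
cd pics; python3 -c "
import cv2
for n in ['w1','w2']:
    i=cv2.imread(n+'.png');cv2.imwrite(n+'b.png',cv2.resize(i,(768,576),interpolation=cv2.INTER_CUBIC))"
```

```text
2.4667
punch_grip 0.95 [264.0, 182.6] [0.51099153 0.21359471 0.109     ] [0.51464748 0.20495027 0.14148139]
punch_grip 0.56 [327.3, 67.5] [0.49685259 0.10600754 0.109     ] [0.48481046 0.09760487 0.03486027]
punch_tip 0.7 [414.9, 70.7] [0.39217243 0.06589651 0.015     ] [ 0.38586721  0.06287447 -0.000792  ]
punch_tip 0.66 [324.7, 219.8] [0.41324385 0.25753499 0.015     ] [0.41804297 0.2531158  0.02897323]
punch_tip 0.43 [235.7, 250.9] [0.50265968 0.33617013 0.015     ] [0.50113418 0.34367679 0.00068951]
3.7917
0.57 [258.5, 156.3] [ 0.50151541 -0.09530201  0.006     ] [ 0.50157277 -0.09546772  0.00685758]
```

View pics/w1b.png

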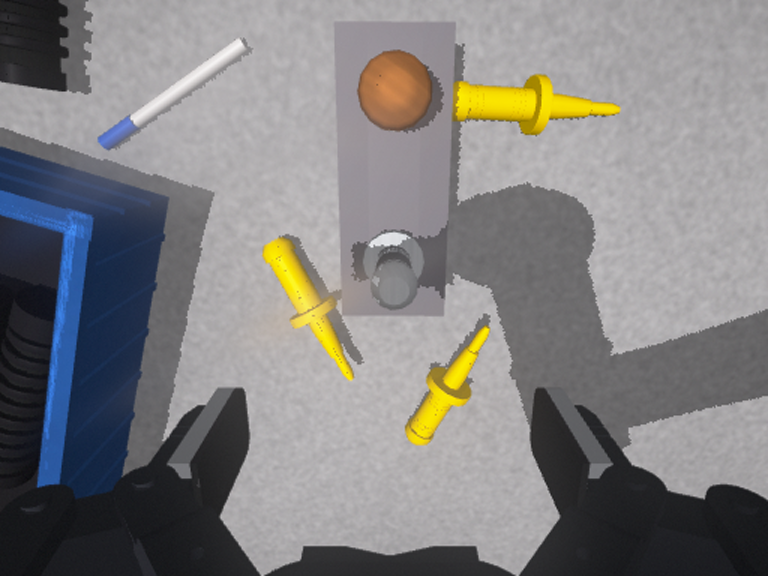

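View pics/w2b.png

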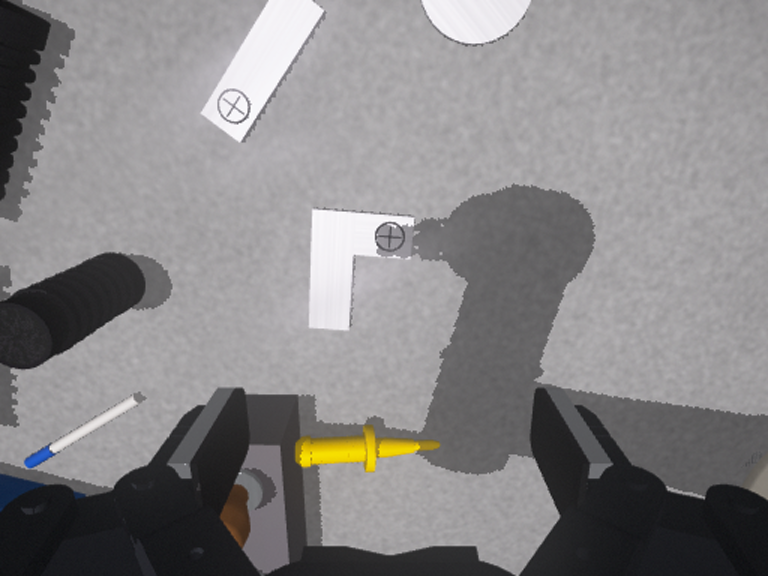

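```bash
python3 - <<'E'
from h import *
a=cv2.imread('pics/w1.png')[130:220,215:310];b=cv2.imread('pics/w2.png')[130:180,230:290]
def lab(i,s): return cv2.resize(i,None,fx=s,fy=s,interpolation=cv2.INTER_CUBIC)
cv2.imwrite('pics/w1z.png',lab(a,6)); cv2.imwrite('pics/w2z.png',lab(b,10))
z=np.load('w1.npz');d={'T':z['T'],'camera_matrix':z['K']}
K=z['K']
def proj(T,p):
    c=np.linalg.inv(T)@np.r_[p,1]; return np.array([K[0,2]+K[0,0]*c[0]/-c[2],K[1,2]+K[1,1]*(-c[1])/-c[2]])
# overlay predicted circles for axis guess
for g in [(.512,.2136)]:
    im=lab(cv2.imread('pics/w1.png'),1)[130:220,215:310]; im=lab(im,6)
    for h,r,col in [(.143,.013,(0,0,255)),(.083,.020,(0,255,0)),(.075,.020,(255,0,0)),(.130,.013,(0,255,255))]:
        pts=np.array([proj(z['T'],[g[0]+r*np.cos(t),g[1]+r*np.sin(t),h]) for t in np.linspace(0,6.28,60)])
        cv2.polylines(im,[np.int32(((pts-[215,130]+.5)*6))],True,col,1)
    cv2.imwrite('pics/w1o.png',im)
z2=np.load('w2.npz');im=lab(b,10)
g=(.5015,-.0953)
pts=np.array([proj(z2['T'],[g[0]+.012*np.cos(t),g[1]+.012*np.sin(t),.006]) for t in np.linspace(0,6.28,60)])
cv2.polylines(im,[np.int32(((pts-[230,130]+.5)*10))],True,(0,0,255),1)
cv2.imwrite('pics/w2o.png',im)
E
```

```text
(no output)
```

View pics/w1o.png

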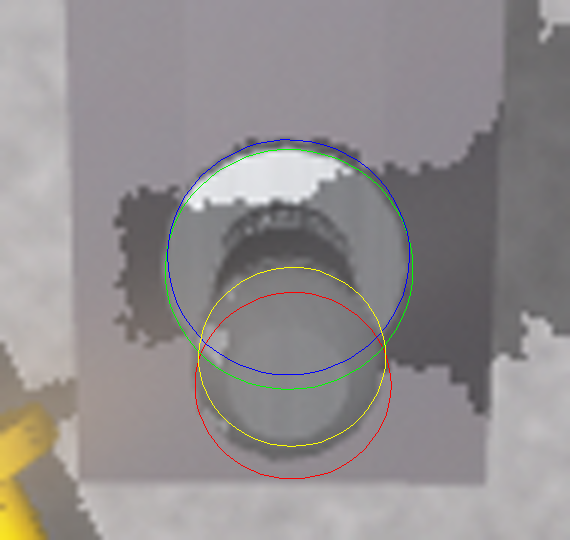

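View pics/w2o.png

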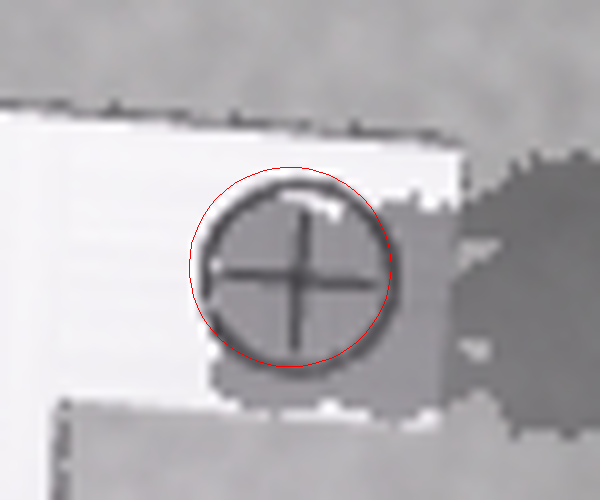

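```bash
python3 - <<'E'
from h import *
z=np.load('w2.npz');d={'T':z['T'],'camera_matrix':z['K']}
spot=atz(d,(259.3,157.3),.006);print('spot',spot)
R=[np.pi,0,-1.22]
env.movep([.512,.2136,.20],R)
env.move_linear([.512,.2136,.090],velocity=.1)
s=get_state();print(s['t'],s['position'],s['ft_force'])
eoat.close();env.hold(.2)
s=get_state();print(s['t'],s['position'],s['eef_rot'],s['ft_force'],s['wrist_torque'],s['opening'])
np.savez('grasp.npz',p=s['position'],spot=spot)
E
```

```text
spot [ 0.50020712 -0.09449761  0.006     ]
6.3333 [0.51243995 0.21384812 0.09067393] [0.2843097  0.09192003 0.36198761]
7.1417 [0.51215692 0.21371776 0.09020449] [-3.14118506e+00  4.07701110e-05 -1.21989736e+00] [-0.24556326 -0.75628396  1.11977321] [0.03917433 0.08106706 0.02079197] 0.02119536064361034
```

```bash
python3 - <<'E'
from h import *
R=[np.pi,0,-1.22]
env.move_linear([.512,.2136,.245],velocity=.12)
s=get_state();print(s['t'],s['ft_force'],s['opening'])
env.movep([.5002,-.0945,.18],R)
s=get_state();print(s['t'],s['position'],s['ft_force'],s['opening'])
for n in ['wrist','scene','top']:
    d=cap(n,n+'3.png')
    for t,zz in [('punch_grip',s['position'][2]+.019),('punch_tip',s['position'][2]+.019-.094),('drill_spot',.006)]:
        for r in viewer.landmark_of(n,t)[:2]: print(n,t,r['confidence'],r['location'],np.round(atz(d,r['location'],zz),4))
    np.savez(n+'3.npz',T=d['T'],K=d['camera_matrix'],depth=d['depth'])
s=get_state();print(s['t'])
i=[cv2.resize(cv2.imread('pics/wrist3.png')[60:360,110:410],(500,500)),]
j=cv2.resize(cv2.imread('pics/scene3.png')[100:250,150:300],(500,500),interpolation=cv2.INTER_CUBIC)
cv2.imwrite('pics/c3.png',cv2.resize(np.hstack(i+[j]),(800,400)))
E
```

```text
8.5833 [ 0.58305268 -1.11385933 -2.38900088] 0.020579704211496876
9.7833 [ 0.50092035 -0.0938652   0.18036965] [ 0.07064498  0.79413326 -1.92986357] 0.020884190731534136
wrist punch_grip 0.64 [260.7, 282.3] [ 0.5007 -0.0941  0.1994]
wrist punch_grip 0.6 [216.8, 337.9] [ 0.5095 -0.0593  0.1994]
wrist punch_tip 0.38 [256.2, 207.6] [ 0.5034 -0.0926  0.1054]
wrist drill_spot 0.56 [262.0, 167.6] [ 0.5007 -0.0989  0.006 ]
scene punch_grip 0.7 [367.0, 220.4] [0.6936 0.2087 0.1994]
scene punch_grip 0.68 [210.4, 165.8] [ 0.5027 -0.084   0.1994]
scene punch_tip 0.56 [380.6, 194.1] [0.5655 0.2965 0.1054]
scene punch_tip 0.54 [208.5, 189.8] [ 0.4913 -0.0978  0.1054]
scene drill_spot 0.6 [213.2, 218.9] [ 0.505  -0.0979  0.006 ]
top punch_grip 0.9 [146.0, 183.7] [0.5419 0.2192 0.1994]
top punch_grip 0.83 [108.2, 251.6] [0.4221 0.2783 0.1994]
top punch_tip 0.44 [146.0, 256.2] [0.417  0.2351 0.1054]
top drill_spot 0.6 [313.3, 222.0] [ 0.4977 -0.0986  0.006 ]
10.3833
```

View pics/c3.png

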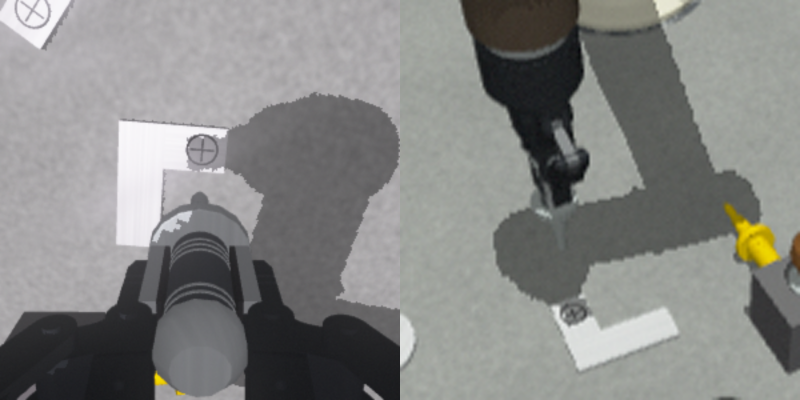

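The wrist view shows the punch upright in the jaws, with its nose just visible at about (260,205) and the spot at about (261,172). I lower it to about 8 mm above the plate and compare tip and cross there.

```bash
python3 - <<'E'
from h import *
z=np.load('wrist3.npz');d={'T':z['T'],'camera_matrix':z['K']}
print('spot3',atz(d,(261.5,172.5),.006))
env.move_linear([.5002,-.0945,.089],velocity=.12)
env.hold(.2)
s=get_state();print(s['t'],s['position'],s['ft_force'],s['eef_rot'])
for n in ['wrist','scene','top']:
    d=cap(n,n+'4.png'); np.savez(n+'4.npz',T=d['T'],K=d['camera_matrix'],depth=d['depth'],p=s['position'])
a=cv2.resize(cv2.imread('pics/wrist4.png')[110:260,185:335],(600,600),interpolation=cv2.INTER_CUBIC)
cv2.imwrite('pics/w4z.png',a)
b=cv2.resize(cv2.imread('pics/scene4.png')[170:250,175:255],(400,400),interpolation=cv2.INTER_CUBIC)
c=cv2.resize(cv2.imread('pics/top4.png')[180:260,270:350],(400,400),interpolation=cv2.INTER_CUBIC)
cv2.imwrite('pics/c4.png',np.hstack([b,c]))
E
```

```text
spot3 [ 0.49947574 -0.09407337  0.006     ]
11.4917 [ 0.50067934 -0.09446393  0.08979186] [ 0.62065769  0.61718073 -2.28052956] [-3.13991903e+00 -4.44013832e-04 -1.21994156e+00]
```

View pics/w4z.png

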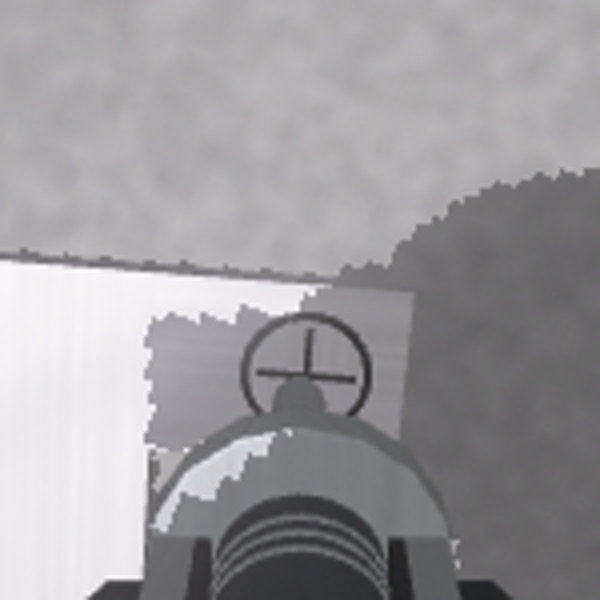

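View pics/c4.png

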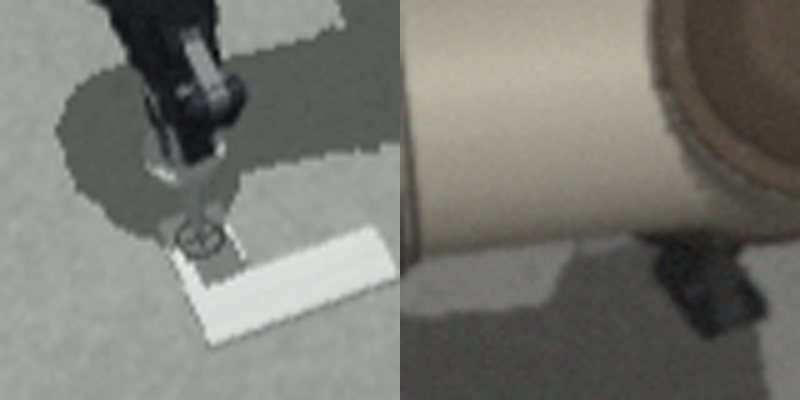

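```bash
python3 - <<'E'
from h import *
z=np.load('wrist4.npz');d={'T':z['T'],'camera_matrix':z['K']};K=z['K'];T=z['T']
print('spot4',atz(d,(261.1,203.4),.006))
p=z['p'];R=Ro.from_euler('z',-1.22)
im=cv2.resize(cv2.imread('pics/wrist4.png')[110:260,185:335],(600,600),interpolation=cv2.INTER_CUBIC)
def proj(p):
    c=np.linalg.inv(T)@np.r_[p,1]; return np.array([K[0,2]+K[0,0]*c[0]/-c[2],K[1,2]-K[1,1]*c[1]/-c[2]])
for h,r,col in [(p[2]+.019-.026,.02,(0,255,0)),(p[2]+.019-.034,.02,(255,0,0)),(p[2]+.019-.094,.001,(0,0,255)),(p[2]+.019-.051,.0085,(0,255,255))]:
    pts=np.array([proj([p[0]+r*np.cos(t),p[1]+r*np.sin(t),h]) for t in np.linspace(0,6.28,60)])
    cv2.polylines(im,[np.int32((pts-[185,110]+.5)*4)],True,col,1)
cv2.imwrite('pics/w4o.png',im)
E
```

```text
spot4 [ 0.49988926 -0.09436085  0.006     ]
```

View pics/w4o.png

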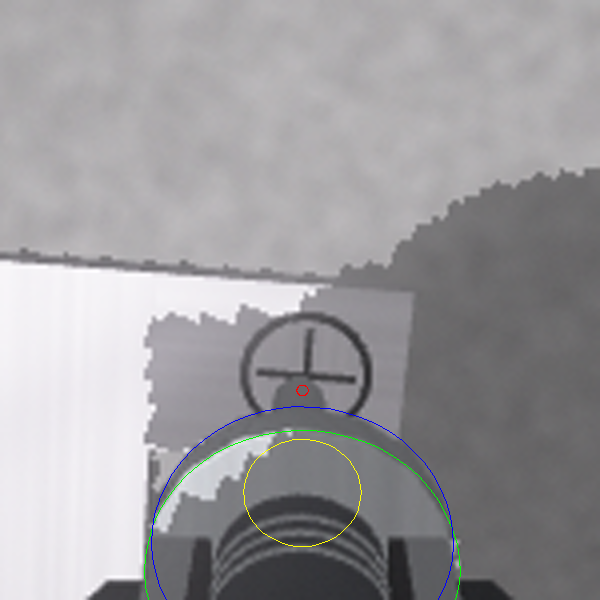

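```bash
python3 - <<'E'
from h import *
z=np.load('wrist4.npz');K=z['K'];T=z['T']
p=z['p']
im=cv2.resize(cv2.imread('pics/wrist4.png')[184:384,160:360],(600,600),interpolation=cv2.INTER_CUBIC)
def proj(p):
    c=np.linalg.inv(T)@np.r_[p,1]; return np.array([K[0,2]+K[0,0]*c[0]/-c[2],K[1,2]-K[1,1]*c[1]/-c[2]])
for h,r,col in [(-.026,.02,(0,255,0)),(-.034,.02,(255,0,0)),(-.094,.001,(0,0,255)),(.021,.013,(0,255,255)),(.034,.013,(0,0,255)),(-.026,.011,(0,255,0))]:
    pts=np.array([proj([p[0]+r*np.cos(t),p[1]+r*np.sin(t),h+p[2]+.019]) for t in np.linspace(0,6.28,60)])
    cv2.polylines(im,[np.int32((pts-[160,184]+.5)*3)],True,col,1)
cv2.imwrite('pics/w4p.png',im)
E
```

```text
(no output)
```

View pics/w4p.png

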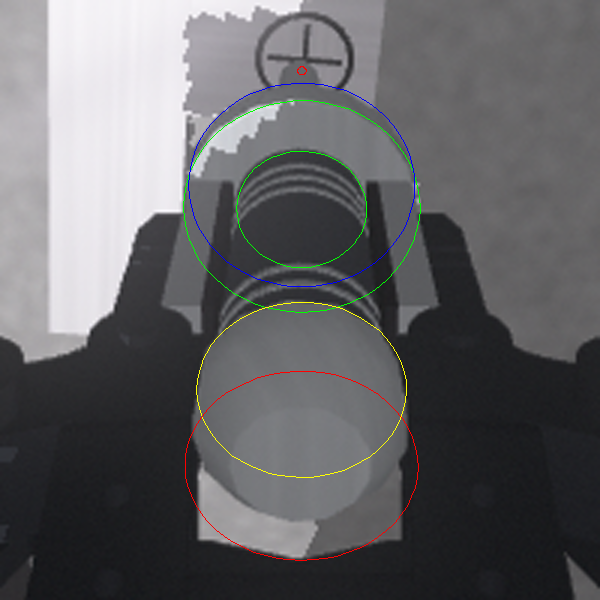

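The cap's top flat lands within about 1 mm of the prediction, so the punch is upright and centred. The tip is about 1 mm off the cross in x. I correct that and press in small steps, watching the force.

```bash
cat > press.py <<'E'
from h import *
import json
env.move_linear([.4995,-.0944,.0835],velocity=.04); env.hold(.25)
s=get_state();print(s['t'],s['position'],s['ft_force'])
b=s['ft_force'][2]; x,y=.4995+(.4998-s['position'][0])*.7,-.0944+(-.0944-s['position'][1])*.7
z=.0825;peak=0;snap=False
for k in range(30):
    env.move_linear([x,y,z],velocity=.03)
    s=get_state();f=s['ft_force']-0;fz=f[2]-b
    print(round(s['t'],2),round(z,4),np.round(s['position'],4),np.round(f,1),round(s['opening'],4))
    peak=max(peak,fz)
    if peak>9 and fz<6: snap=True
    if (snap and z<.0705 and fz>9) or fz>30 or z<.0645: break
    z-=.001
print('snap',snap,'peak',peak)
E
python3 press.py
```

```text
12.1833 [ 0.49959985 -0.09440942  0.08354669] [-1.15539036 -0.93545555 -2.18862111]
12.43 0.0825 [ 0.4996 -0.0944  0.0825] [ 0.1 -0.5 -1.2] 0.0212
12.68 0.0815 [ 0.4996 -0.0944  0.0814] [ 0.7  0.6 -1.1] 0.0213
12.93 0.0805 [ 0.4998 -0.0944  0.0809] [-1.1 -0.1  1.3] 0.0213
13.18 0.0795 [ 0.5    -0.0944  0.0801] [-0.7  0.7  4.7] 0.0209
13.43 0.0785 [ 0.5001 -0.0944  0.0792] [-1.6 -0.1  5.9] 0.0211
13.68 0.0775 [ 0.5003 -0.0945  0.0785] [-2.1  0.1  8.2] 0.0212
13.93 0.0765 [ 0.5003 -0.0944  0.0777] [-3.1 -0.4  9.7] 0.0211
14.18 0.0755 [ 0.5004 -0.0944  0.0768] [-1.6  0.6  9.2] 0.0209
14.43 0.0745 [ 0.5004 -0.0944  0.0758] [-3.2  0.6 10.4] 0.0208
14.68 0.0735 [ 0.5004 -0.0944  0.0747] [-2.1  0.5  9.4] 0.021
14.93 0.0725 [ 0.5004 -0.0944  0.0735] [-2.6  1.1  7.1] 0.0214
15.18 0.0715 [ 0.5004 -0.0943  0.0722] [-0.5  1.3  5.5] 0.0211
15.43 0.0705 [ 0.5003 -0.0943  0.0708] [-0.7 -0.4  2.4] 0.0212
15.68 0.0695 [ 0.5001 -0.0943  0.0692] [0.3 0.  0.3] 0.021
15.93 0.0685 [ 0.5002 -0.0943  0.0689] [0.3 0.9 4.2] 0.0211
16.18 0.0675 [ 0.5004 -0.0944  0.0686] [-0.5  1.6  9.3] 0.0211
snap True peak 12.57743811675933
```

The force peaked at about 12.6 N, fell to about 2.5 N, then climbed at the end stop after 12 mm of travel. I push one step more to be sure, then lift off and return.

```bash
python3 - <<'E'
from h import *
R=[np.pi,0,-1.22]
env.move_linear([.4997,-.0944,.0665],velocity=.03);env.hold(.15)
s=get_state();print(s['t'],s['position'],s['ft_force'])
env.move_linear([.4997,-.0944,.09],velocity=.08);
env.move_linear([.4997,-.0944,.20],velocity=.15);
d=cap('wrist','w5.png'); s=get_state();print(s['t'],s['position'],s['ft_force'],s['opening'],s['eef_rot'])
np.savez('w5.npz',T=d['T'],K=d['camera_matrix'],p=s['position'])
T=d['T'];K=np.array(d['camera_matrix']);p=s['position']
im=cv2.resize(d['img'][84:384,110:410,::-1],(600,600),interpolation=cv2.INTER_CUBIC)
def proj(p):
    c=np.linalg.inv(T)@np.r_[p,1]; return np.array([K[0,2]+K[0,0]*c[0]/-c[2],K[1,2]-K[1,1]*c[1]/-c[2]])
for h,r,col in [(-.026,.02,(0,255,0)),(-.034,.02,(255,0,0)),(-.094,.001,(0,0,255)),(.034,.0085,(0,0,255))]:
    pts=np.array([proj([p[0]+r*np.cos(t),p[1]+r*np.sin(t),h+p[2]+.019]) for t in np.linspace(0,6.28,60)])
    cv2.polylines(im,[np.int32((pts-[110,84]+.5)*2)],True,col,1)
cv2.imwrite('pics/w5o.png',im)
E
```

```text
16.5833 [ 0.50058295 -0.0944779   0.06843479] [-1.67691855  1.95431741 14.62387795]
17.9583 [ 0.49871266 -0.0943743   0.19848258] [ 0.33388613  0.19636373 -2.26846451] 0.021150512677089745 [ 3.13859235e+00  1.17661260e-03 -1.22029255e+00]
```

View pics/w5o.png

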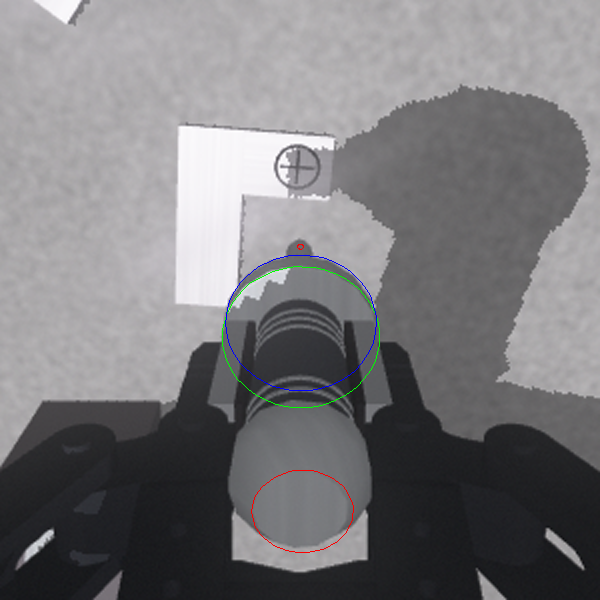

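The punch sits in the grip as before, and the blank lies where it was. Returning to the socket.

```bash
python3 - <<'E'
from h import *
z=np.load('w5.npz');print('spot now',atz({'T':z['T'],'camera_matrix':z['K']},(258.2,167.2),.006))
R=[np.pi,0,-1.22]
env.movep([.512,.2136,.245],R); env.hold(.3)
s=get_state();print(s['t'],s['position'],s['ft_force']);b=s['ft_force'][2]
x,y=.512,.2136
for zz in [.18,.165,.15,.135,.12,.105,.096,.093,.092,.091,.090,.089,.088]:
    env.move_linear([x,y,zz],velocity=.08 if zz>.095 else .03)
    s=get_state();f=s['ft_force'];print(round(s['t'],2),zz,np.round(s['position'],4),np.round(f,1))
    if f[2]-b>6 or np.hypot(f[0],f[1])>8: print('stop');break
E
```

```text
spot now [ 0.50004088 -0.09433122  0.006     ]
19.45 [0.51218264 0.21273316 0.24497804] [-0.31658786 -0.49844714 -2.22950434]
20.42 0.18 [0.5124 0.2139 0.1806] [-0.1  0.1 -2.8]
20.75 0.165 [0.5119 0.2134 0.1648] [-0.1  0.2 -1.3]
21.08 0.15 [0.5119 0.2134 0.1498] [-0.3 -0.6 -2.1]
21.42 0.135 [0.5119 0.2134 0.1348] [ 0.1  0.5 -1.6]
21.75 0.12 [0.5119 0.2135 0.1198] [ 0.4 -0.7 -1.7]
22.08 0.105 [0.5119 0.2134 0.1048] [ 0.3  0.4 -2.2]
22.34 0.096 [0.5117 0.2134 0.0957] [ 0.1  0.7 -2.3]
22.59 0.093 [0.512  0.2136 0.093 ] [-0.6 -0.1 -1.4]
22.84 0.092 [0.512  0.2136 0.092 ] [-0.   0.3 -1.7]
23.09 0.091 [0.512  0.2135 0.0909] [ 0.3 -0.7 -2.5]
23.34 0.09 [0.5122 0.2137 0.0902] [ 0.1  0.3 -0.7]
23.59 0.089 [0.5122 0.2137 0.0902] [-1.   0.1  4.7]
stop
```

Contact comes at z 0.0902, the same height as at the grasp, so the collar is seated. Releasing and checking.

```bash
python3 - <<'E'
from h import *
eoat.ungrasp();env.hold(.2)
s=get_state();print(s['t'],s['position'],s['ft_force'],s['opening'])
env.move_linear([.512,.2136,.25],velocity=.12);env.hold(.3)
d=cap('wrist','w6.png');s=get_state();print(s['t'],s['position'],s['ft_force'])
r=viewer.landmark_of('wrist','punch_grip');print([(q['confidence'],q['location'],np.round(atz(d,q['location'],.109),4)) for q in r[:2]])
cap('scene','s6.png')
T=d['T'];K=np.array(d['camera_matrix'])
im=cv2.resize(d['img'][120:270,185:335,::-1],(600,600),interpolation=cv2.INTER_CUBIC)
def proj(p):
    c=np.linalg.inv(T)@np.r_[p,1]; return np.array([K[0,2]+K[0,0]*c[0]/-c[2],K[1,2]-K[1,1]*c[1]/-c[2]])
for h,r,col in [(.083,.02,(0,255,0)),(.075,.02,(255,0,0)),(.143,.0085,(0,0,255))]:
    pts=np.array([proj([.512+r*np.cos(t),.2136+r*np.sin(t),h]) for t in np.linspace(0,6.28,60)])
    cv2.polylines(im,[np.int32((pts-[185,120]+.5)*4)],True,col,1)
cv2.imwrite('pics/w6o.png',im)
cv2.imwrite('pics/s6b.png',cv2.resize(cv2.imread('pics/s6.png')[100:300,180:440],(780,600),interpolation=cv2.INTER_CUBIC))
E
```

```text
24.4333 [0.51199902 0.2135939  0.08897991] [ 0.03219579 -0.24071839 -0.26160142] 0.08517088549686531
26.275 [0.51197575 0.21358553 0.24974142] [ 0.48105315 -0.08377876  0.28244237]
[(0.87, [289.9, 273.5], array([0.4518, 0.2915, 0.109 ])), (0.64, [258.4, 181.2], array([0.5132, 0.2137, 0.109 ]))]
```

View pics/w6o.png

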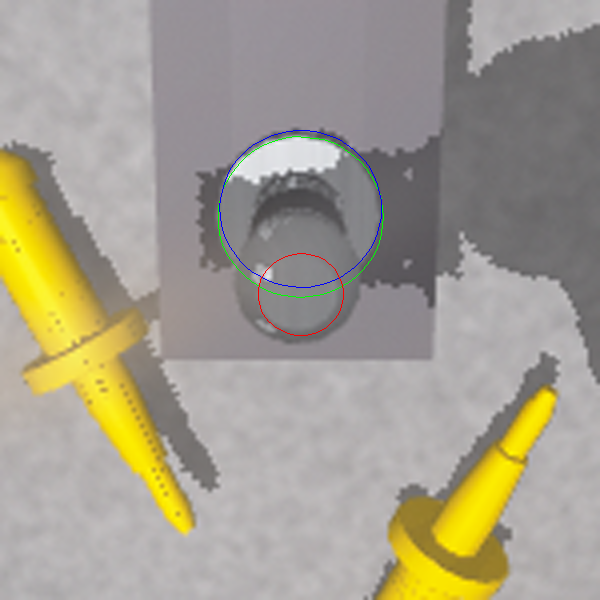

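View pics/s6b.png

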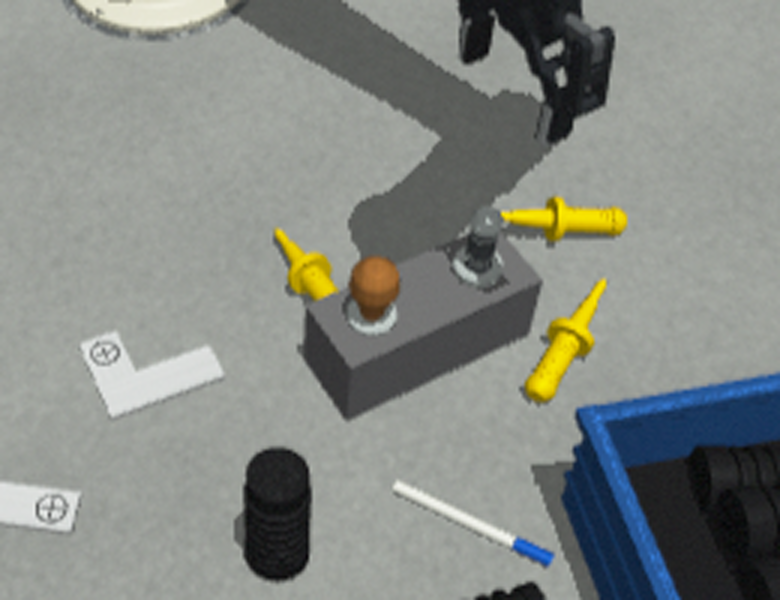

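The punch stands upright with its collar on the block, the fingers are clear, and the blank has not moved. Handing in.

```bash
python3 - <<'E'
from h import *
job.close_job(); print(get_state()['t'])
E
```

```text
the job is handed in; nothing more can be done
the job is handed in; nothing more can be done
```

The punch was pressed fully in on the drill spot and is back upright in its own socket. I handed the job in at about 26.4 s of the 51 s allowed.

- **Pressing:** The punch axis stood within about 1 mm of the cross. The force rose to about 12.6 N, fell to about 2.5 N at the snap, then rose again to about 17 N after roughly 12 mm of travel, which is the solid end stop. The arm gave sideways by under 1 mm.
- **Blank:** After lifting off, the wrist camera put the spot at (0.5000, -0.0943). Before pressing it was (0.4999, -0.0944), so the blank did not move.
- **Return:** The collar met the block at the same height as when I first gripped it (TCP z 0.0902). The last pictures show the punch upright with its collar on the block and the open gripper clear above.

**Disagreements:**
- The detector sometimes put one of the yellow punches first; I told them apart by colour and by the block.
- With the punch in the grip, the collar sat about 1 mm off the predicted outline in the wrist view. The cap and tip matched, so I took that as calibration error.

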